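# Find the full-depth anchor hole with a depth rod

## Robot

A 6-joint arm with a two-finger parallel gripper is mounted at the origin on the work surface. World frame = base frame: x ahead of the robot, y to its left, z up, the work surface at z = 0. Lengths are in m, angles in rad, forces in N, time in s.
With the tool pointing down it reaches from about 0.35 to 0.975 m from the base axis. Payload 7.1 kg.
Tool frame: the origin (TCP) lies between the finger pads; the fingertips stand 11 mm ahead of it and the grasp point (between the pads) lies 8 mm behind it; z points along the fingers, y is the line along which they close (so a half turn about z gives the same grasp; the last joint's range is limited). The gripper opens to 88 mm and grips with 3 to 60 N. Pads are 20 mm wide; open, the fingers measure 115 mm over their backs; the gripper's body (75 mm by 178 mm) begins 61 mm behind the grasp point.
Start: joints at [1.127, 0.423, 1.63, -0, 1.089, -0.019], TCP at [0.258, 0.569, 0.234] pointing down, gripper open.
Joint ranges: [-3, 3], [-0.9, 2.11], [0.09, 2.58], [-1.31, 4.45], [0.11, 2.69], [-2.54, 2.54]. Speed limits (rad/s): [2.39, 2.39, 3.01, 3.14, 3.14, 3.14].

## Interface

Orientations are given as a rotation vector (axis times angle).
In Python, from station import move_to, move_linear, set_joints, command_gripper, pause, ik, snapshot, camera_info, MotionError, job_done, read_t, read_joint_pos, read_joint_vel, read_effort, read_position, read_tcp_rot, read_contact_force, read_wrist_torque, read_gripper_width, read_grasp_force gives the robot as it stands. Calls block until the motion is done:
- move_to(position, orientation): joint-space move of the TCP to a pose.
- move_linear(position, max_speed=0.15, ori=None, stop_force=None): straight line of the TCP; ori=None keeps the orientation; max_speed is the mean speed in m/s. With stop_force (N) it stops when the force on the tool has changed by that much, and returns True; else False.
- set_joints(angles): joint-space move.
- command_gripper(opening, force=None): finger opening in m; force is the grip in N (None keeps the last); returns when the fingers have stopped.
- pause(seconds).
- ik(position, orientation): joint angles nearest the present ones, or None.
- snapshot(name): name is "scene" or "top"; returns (picture, depth): 420x560x3 uint8, red, green, blue; 420x560 float32, m along the optical axis (not along the pixel's ray), 0 where there is no reading.
- camera_info(name): a dict with "intrinsics" (3x3 intrinsics, pixels), "dist" ([k1, k2, p1, p2, k3] as OpenCV has them; the pictures are not rectified), "camera_from_world" (4x4, takes a point from world to camera coordinates). Camera axes: x right, y down, z forward; pixel columns grow to the right and rows downward; lengths in m; the calibration is good to about 2 mm. A picture is of the moment at which its call begins. camera_info takes no time and is no camera call.
A pose or a line that the arm cannot do raises MotionError and nothing moves.
- job_done(): hands the job in; it is judged then, once.
Readings, each from a call of its own:
- read_t(): time.
- read_joint_pos(): joint angles.
- read_joint_vel(): joint speeds.
- read_effort(): joint torques, N m.
- read_position(): TCP position.
- read_tcp_rot(): TCP orientation.
- read_contact_force(): force on the tool from outside, world axes, zero at the start.
- read_wrist_torque(): the same for the moment, N m.
- read_gripper_width(): finger opening in m.
- read_grasp_force(): force on a finger pad.
Only numpy, scipy, OpenCV 4.12 (cv2) and the standard library are available. Lean on these libraries where they do the work, as an engineer would, in place of code of your own. Each camera call takes 0.05 s, during which the arm holds its last target. There are 200 camera calls.

## Task

Only one of the three holes in the concrete rail foot was drilled to full depth, deep enough to swallow the dark ring mark on the steel depth rod's shaft; the other two stop short. Take the rod by its teak grip out of its stand, lower it gently into the holes until it bottoms, judging by its travel, and once you have the full-depth hole press it lightly but firmly onto the bottom (about a kilogram's push), then let go so that it stays standing there as the marker. Never ram or wrench the shaft (stay well below three kilograms' push), never let it drop, and leave the other things on the ledge where they are.

Things in the scene. Friction and masses are not known exactly. Their poses are not given: they have to be found in the camera images.
- foot: concrete rail foot, a pale block 80 (x) x 200 (y) x 95 mm high, fixed to the ledge; origin at the centre of its underside, z up, y along the row of three identical round holes. One hole is 66 to 74 mm deep, the other two 30 to 46 mm; which one is full depth changes and cannot be told from the block's pose. At each bottom lies a flat, firm rubber stop that gives about 1 mm for every 3 N pressed, at most 8 mm, and then is rigid; depths are to the unpressed stop
- hole_a (a point): centre of the mouth of the first hole (block's y = +60 mm), in the top face, 95 mm above the ledge. Hole diameter 16 mm, straight down, with a 2 mm chamfer
- hole_b (a point): centre of the mouth of the middle hole, same diameter, in the top face
- hole_c (a point): centre of the mouth of the third hole (block's y = -60 mm), same diameter, in the top face
- rod: the depth rod, loose, 140 to 180 g, standing upright with its tip 40 mm down in the stand's hole; origin at its tip, z up the rod. From the tip: a round steel shaft of 12 mm diameter (3 mm taper at the tip), a dark ring mark 60 mm above the tip, a small steel ferrule of 18 mm diameter under the grip, then from 105 to 165 mm a square teak grip 24 x 24 mm (flat sides square to the rod's x and y)
- shaft: the steel shaft of the rod, rigidly one with it, same origin and axes as rod; 12 mm diameter
- rod_grip (a point): centre of the square teak grip, 135 mm above the tip; axes as the rod's
- rod_tip (a point): tip of the rod, centre of its flat end; z points up the rod to the grip
- stand_top (a point): mouth of the hole in the top face of the fixed teak stand, a block 90 x 90 x 45 mm; hole 14 mm diameter, 40 mm deep, straight down
- bowl: empty stainless mixing bowl, bystander, 170 mm across, 70 mm high; origin under its centre
- shaker_mid (a point): centre of a clear acrylic shaker with steel cap, bystander, 64 mm across, 130 mm high
- trivet_mid (a point): centre of a cast iron trivet, bystander, 100 x 125 mm, 21 mm high, lying flat
- bin_mid (a point): centre, at half height, of a fixed teak bin with its sliding lid partly open, bystander; 200 (x) x 150 (y) x 133 mm high, the lid overhanging its +x end by 75 mm
Mind the look-alikes: they are no part of the job. Of the things shaped like the foot, the white one is meant.

How it is judged:
By the outcome, as a careful person would: the job done as asked, in the order asked, and still so for the second after the job is handed in, with the robot touching nothing.
It also fails if it takes over 64 s, if anything falls off the work surface, if the arm or the gripper's body presses on something with over 40 N, if the wrist force passes 120 N, or if a joint passes its speed limit or range.

## Working session

There is one attempt and no reset: what is moved stays moved. The work goes in short steps, each a Python script; the robot and the scene stay as the last script left them, time stands still between calls to the robot, and variables do not carry over. Pictures are saved under pics/ and viewed, at most 10 in all, crops included, and the job is handed in when it is done.

```bash
mkdir -p pics; ls; python3 - <<'E'
from station import *
import cv2,numpy as np
for n in("scene","top"):
    p,d=snapshot(n); cv2.imwrite(f"pics/{n}0.png",cv2.resize(p[:,:,::-1],None,fx=1.4,fy=1.4)); np.savez(f"{n}0.npz",p=p,d=d)
    c=camera_info(n); print(n,c)
print(read_t(),read_tcp_rot())
E
```

```text
pics
scene {'intrinsics': array([[389.56878704,   0.        , 282.99710303],
       [  0.        , 389.56878704, 211.01129996],
       [  0.        ,   0.        ,   1.        ]]), 'dist': array([-0.10167374,  0.        ,  0.        ,  0.        ,  0.        ]), 'camera_from_world': array([[-0.46173168,  0.88684131,  0.01778612,  0.3086934 ],
       [ 0.47352378,  0.26339518, -0.84047499, -0.15229793],
       [-0.75005272, -0.37965178, -0.54155835,  1.42808127],
       [ 0.        ,  0.        ,  0.        ,  1.        ]])}
top {'intrinsics': array([[415.24881256,   0.        , 275.78436933],
       [  0.        , 415.24881256, 206.63519599],
       [  0.        ,   0.        ,   1.        ]]), 'dist': array([-0.12921677,  0.        ,  0.        ,  0.        ,  0.        ]), 'camera_from_world': array([[-2.52994827e-03, -9.99812427e-01,  1.92018262e-02,
        -5.90317207e-02],
       [-9.96568217e-01,  9.32100205e-04, -8.27702871e-02,
         6.08647403e-01],
       [ 8.27368636e-02, -1.93453342e-02, -9.96383646e-01,
         1.29569181e+00],
       [ 0.00000000e+00,  0.00000000e+00,  0.00000000e+00,
         1.00000000e+00]])}
0.1 [-6.62185367e-01 -3.07069779e+00  2.10507676e-03]
```

View pics/scene0.png

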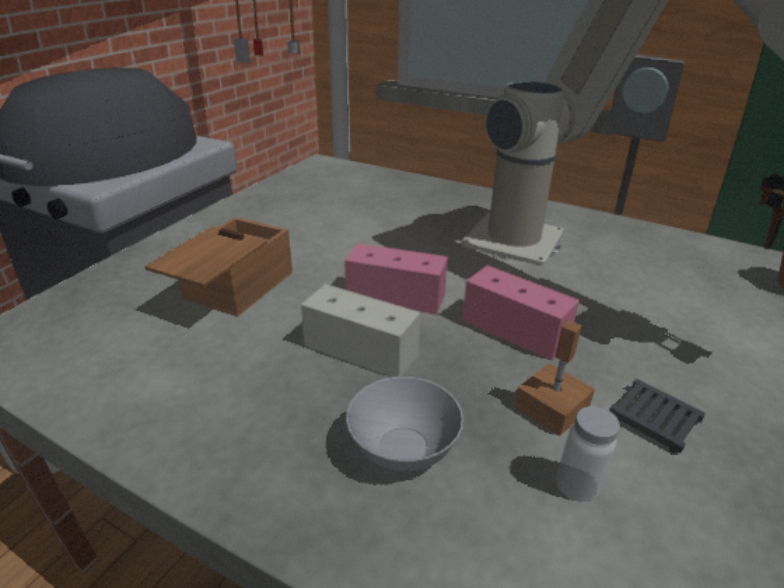

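View pics/top0.png

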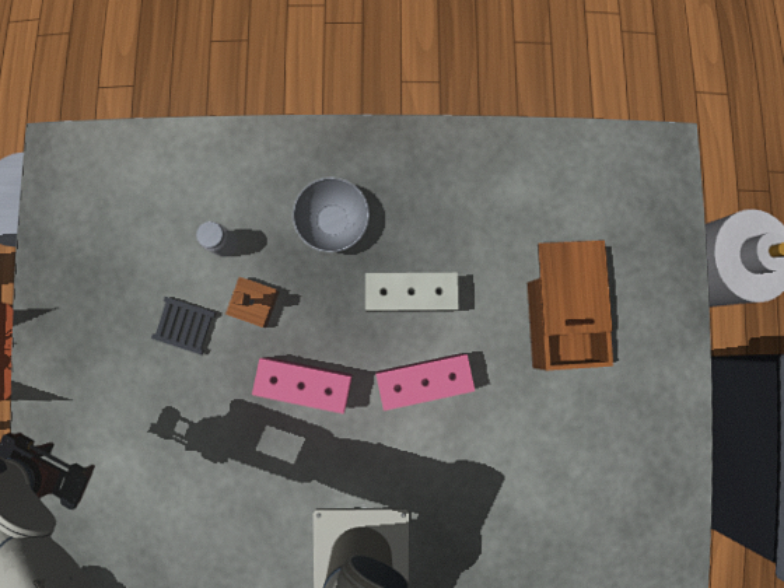

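The scene view shows the white foot (scaled pixels about 362,325), the rod in its stand (560,375), the shaker (590,455) and the trivet (657,413). In the top view the white foot's holes are at about (383,292), (411,292) and (438,291), and the rod is at about (252,300). I'll enlarge crops next.

```bash
python3 - <<'E'
import cv2,numpy as np
t=np.load("top0.npz")["p"][:,:,::-1]; s=np.load("scene0.npz")["p"][:,:,::-1]
a=cv2.resize(t[185:230,150:340],None,fx=4,fy=4,interpolation=cv2.INTER_CUBIC) # 760x180
b=cv2.resize(t[190:240,150:210],None,fx=6,fy=6,interpolation=cv2.INTER_CUBIC) #360x300
c=cv2.resize(s[222:312,360:435],None,fx=4,fy=4,interpolation=cv2.INTER_CUBIC) #300x360
o=np.zeros((560,780,3),np.uint8); o[:180,:760]=a; o[190:490,:360]=b; o[190:550,380:680]=c
cv2.imwrite("pics/crop.png",o)
E
```

```text
(no output)
```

View pics/crop.png

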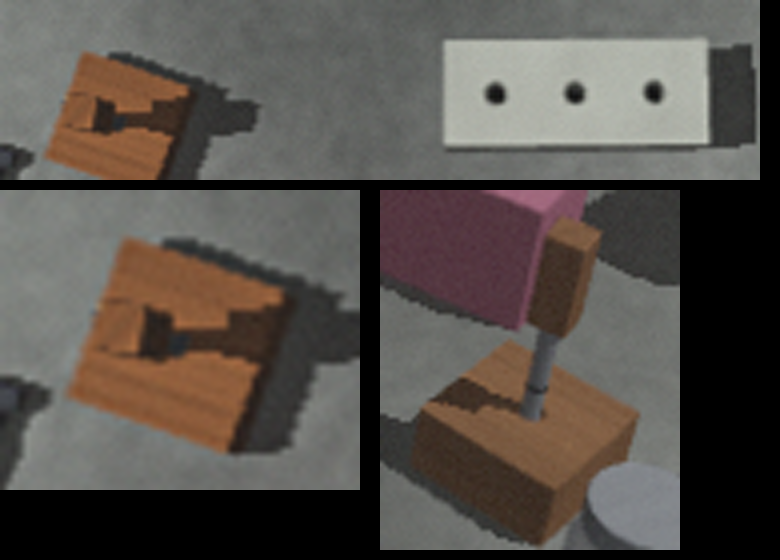

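The crops show the foot's top face with corners (444,39), (708,39), (710,145), (444,147) and holes at (495,93), (574,93), (654,92). The grip's top is at about (122,328) in the lower crop, and the ring sits just above the stand. I'll turn these into positions, using depth for the grip's yaw.

```bash
cat > h.py <<'E'
from station import *
import cv2,numpy as np
from scipy.spatial.transform import Rotation as R
def ray(n,uv):
    c=camera_info(n);T=c["camera_from_world"];r,t=T[:3,:3],T[:3,3]
    x=cv2.undistortPoints(np.array(uv,float).reshape(-1,1,2),c["intrinsics"],c["dist"]).reshape(-1,2)
    return -r.T@t, np.c_[x,np.ones(len(x))]@r
def atz(n,uv,z):
    o,d=ray(n,uv); return o+d*((z-o[2])/d[:,2])[:,None]
def cloud(n,dep):
    v,u=np.nonzero(dep>0); o,d=ray(n,np.c_[u,v]); return o+d*dep[v,u][:,None],u,v
def down(yaw): # tool y axis at world angle yaw
    y=np.array([np.cos(yaw),np.sin(yaw),0]);z=np.array([0,0,-1.]);return R.from_matrix(np.c_[np.cross(y,z),y,z]).as_rotvec()
E
python3 - <<'E'
from h import *
np.set_printoptions(precision=4,suppress=True)
def px(a,f,ox,oy): return [((u+.5)/f-.5+ox,(v+.5)/f-.5+oy) for u,v in a]
print("holes",atz("top",px([(495,93),(574,93),(654,92)],4,150,185),.095))
print("footcorn",atz("top",px([(444,39),(708,39),(710,145),(444,147)],4,150,185),.095))
print("stand",atz("top",px([(123,48),(288,100),(232,263),(70,205)],6,150,190),.045))
print("griptop",atz("top",px([(122,138)],6,150,190),.17))
print("shaftbase scene",atz("scene",px([(533-380,416-190)],4,360,222),.045))
print("griptop scene",atz("scene",px([(x-380,y-190) for x,y in[(553,228),(567,219),(601,233),(587,252)]],4,360,222),.17))
for n in("top","scene"):
    P,u,v=cloud(n,np.load(n+"0.npz")["d"])
    for nm,z0,z1,c,rad in(("grip",.115,.185,(.55,.235),.05),("gtop",.164,.178,(.55,.235),.05),("foot",.088,.102,(.57,-.08),.14),("stand",.04,.05,(.55,.24),.09)):
        m=(P[:,2]>z0)&(P[:,2]<z1)&(np.hypot(P[:,0]-c[0],P[:,1]-c[1])<rad)
        Q=P[m]
        if len(Q)>5: print(n,nm,len(Q),Q.mean(0),cv2.minAreaRect(Q[:,:2].astype(np.float32)*1000))
E
```

```text
holes [[ 0.5991 -0.0515  0.095 ]
 [ 0.599  -0.1111  0.095 ]
 [ 0.5997 -0.1716  0.095 ]]
footcorn [[ 0.64   -0.013   0.095 ]
 [ 0.64   -0.2132  0.095 ]
 [ 0.5595 -0.2137  0.095 ]
 [ 0.5584 -0.0131  0.095 ]]
stand [[0.6359 0.2736 0.045 ]
 [0.6084 0.1858 0.045 ]
 [0.5232 0.2142 0.045 ]
 [0.5533 0.3002 0.045 ]]
griptop [[0.5799 0.2436 0.17  ]]
shaftbase scene [[0.5842 0.2484 0.045 ]]
griptop scene [[0.5817 0.2354 0.17  ]
 [0.5698 0.2402 0.17  ]
 [0.5738 0.2592 0.17  ]
 [0.5945 0.2562 0.17  ]]
top grip 111 [0.5796 0.2416 0.1597] ((580.2891235351562, 245.5927734375), (25.75358772277832, 24.129709243774414), 81.55043029785156)
top gtop 75 [0.5805 0.245  0.1697] ((580.2941284179688, 245.5924530029297), (25.746156692504883, 24.040224075317383), 81.17424011230469)
top foot 1683 [ 0.5958 -0.1107  0.0953] ((534.60791015625, -112.73388671875), (207.8668212890625, 197.17625427246094), 0.03022846020758152)
top stand 677 [0.5786 0.2413 0.045 ] ((580.433837890625, 245.03353881835938), (93.25691986083984, 90.8888168334961), 71.20702362060547)
scene grip 368 [0.5878 0.2462 0.148 ] ((581.32080078125, 245.9263458251953), (24.988574981689453, 26.644689559936523), 76.85488891601562)
scene gtop 106 [0.5831 0.2459 0.169 ] ((581.1080322265625, 245.7221221923828), (23.829265594482422, 26.325437545776367), 76.80599212646484)
scene foot 1570 [ 0.596  -0.106   0.0934] ((536.0498657226562, -112.6462631225586), (209.17709350585938, 199.7445526123047), 0.8796319365501404)
scene stand 1035 [0.5857 0.2468 0.0444] ((580.904541015625, 245.63037109375), (90.65608978271484, 92.91063690185547), 71.61032104492188)
```

```bash
python3 - <<'E'
from h import *
np.set_printoptions(precision=4,suppress=True)
yaw=np.deg2rad(78); o=down(yaw)
p=np.array([.5806,.2454,.132])
move_to(p+[0,0,.09],o); command_gripper(.05,5)
move_linear(p,max_speed=.1); print(read_t(),read_position(),read_contact_force())
im,d=snapshot("scene"); im2,_=snapshot("top")
cv2.imwrite("pics/pre.png",np.hstack([cv2.resize(im[190:320,340:450,::-1],None,fx=3.5,fy=3.5),cv2.resize(im2[170:300,130:240,::-1],None,fx=3.5,fy=3.5)]))
E
```

```text
3.575 [0.5811 0.2456 0.1326] [ 0.2726  0.0676 -0.3768]
```

View pics/pre.png

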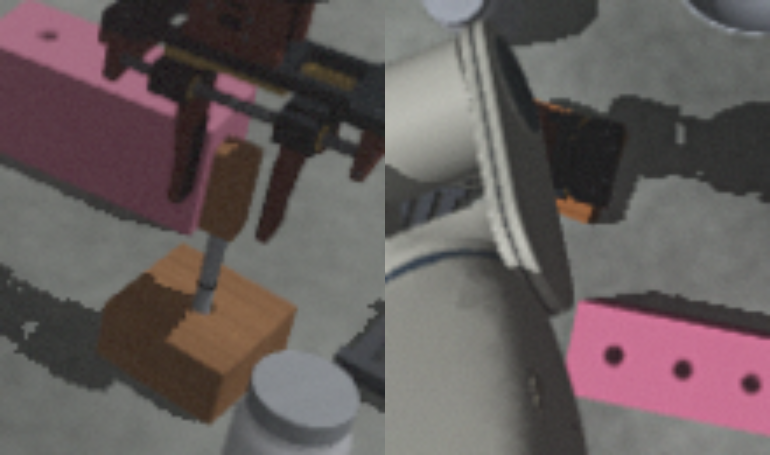

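The fingers straddle the grip (left crop, about (185,150) and (270,200), grip at (230,190)). I'll close gently and check.

```bash
python3 - <<'E'
from h import *
np.set_printoptions(precision=4,suppress=True)
def st(s): print(s,round(read_t(),2),read_position(),read_contact_force(),read_wrist_torque(),round(read_gripper_width(),4),read_grasp_force())
st("pre")
command_gripper(.0,5); st("soft")
command_gripper(.0,30); st("firm")
E
```

```text
pre 3.67 [0.5811 0.2456 0.1328] [ 0.3052 -0.5917  0.2871] [ 0.0213  0.0815 -0.0056] 0.0499 0.0
soft 4.2 [0.5807 0.2455 0.1321] [0.234  0.4183 0.3871] [ 0.0952 -0.0068  0.0398] 0.0243 4.998182505369186
firm 4.42 [0.5807 0.2455 0.1321] [-0.0322  0.8856  0.9142] [ 0.1974  0.0219 -0.0322] 0.024 29.99838262796402
```

```bash
python3 - <<'E'
from h import *
np.set_printoptions(precision=4,suppress=True)
def st(s): print(s,round(read_t(),2),read_position(),read_contact_force(),round(read_gripper_width(),4),flush=True)
p=read_position()
p=np.array([.5807,.2455,.132])
move_linear(p+[0,0,.05],max_speed=.05); st("out")
move_linear(p+[0,0,.115],max_speed=.12); st("up")
move_linear([.5993,-.0515,.247],max_speed=.15); st("over")
move_linear([.5993,-.0515,.230],max_speed=.08); st("near")
pause(.2); st("near")
im,d=snapshot("scene"); im2,_=snapshot("top"); np.savez("over.npz",p=im,d=d,t=im2)
# predicted: hole a from top-cam estimate and tip, in scene camera
c=camera_info("scene");T=c["camera_from_world"]
q=cv2.projectPoints(np.array([[.5993,-.0515,.095],[.599,-.1113,.095],[.5993,-.1716,.095],[.5993,-.0515,.103]]),cv2.Rodrigues(T[:3,:3])[0],T[:3,3],c["intrinsics"],c["dist"])[0].reshape(-1,2)
x0,y0=210,180
print((q-[x0,y0]+.5)*7-.5)
cv2.imwrite("pics/over.png",cv2.resize(im[y0:y0+80,x0:x0+105,::-1],None,fx=7,fy=7,interpolation=cv2.INTER_CUBIC))
E
```

```text
out 5.57 [0.5804 0.2454 0.1816] [ 0.2617 -0.1555 -2.0794] 0.024
up 6.26 [0.5803 0.2453 0.2465] [-0.0238  0.4372 -2.0625] 0.024
over 8.39 [ 0.5993 -0.0509  0.247 ] [-0.2029 -0.4896 -1.6005] 0.0239
near 8.75 [ 0.5987 -0.0513  0.2289] [-0.0466 -0.1993 -1.3386] 0.0234
near 8.95 [ 0.5995 -0.0515  0.2302] [-0.5108 -0.4153 -1.736 ] 0.0236
[[479.4045 329.737 ]
 [331.5449 282.4328]
 [188.7501 237.755 ]
 [479.6555 310.7919]]
```

View pics/over.png

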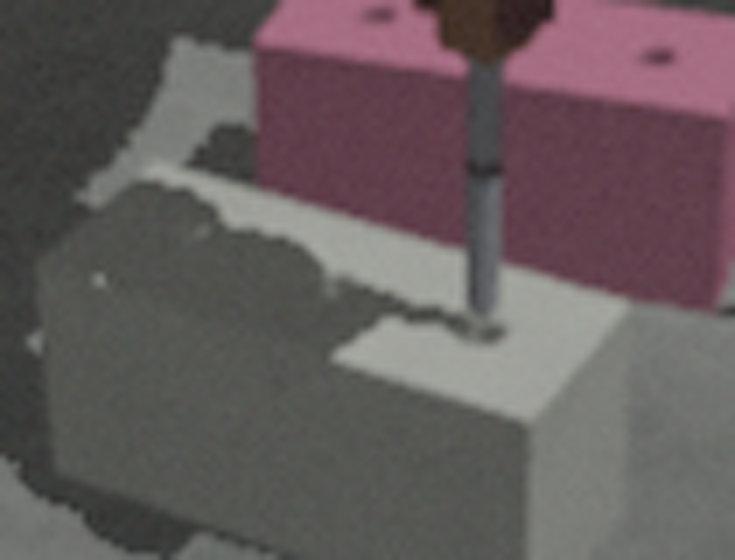

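The tip (483,312) sits straight above the hole centre (483,331), both shifted from prediction by the same small amount, so it is aligned. Next I lower and probe.

```bash
cat > probe.py <<'E'
from h import *
np.set_printoptions(precision=4,suppress=True)
def st(s): print(s,round(read_t(),2),read_position(),read_contact_force(),read_wrist_torque(),round(read_gripper_width(),4),flush=True)
def probe(x,y):
    hit=move_linear([x,y,.222-.082],max_speed=.022,stop_force=3.5)
    st("hit" if hit else "nohit"); d=.222-read_position()[2]; print("depth",d); return d
E
python3 - <<'E'
from probe import *
probe(.5993,-.0515)
E
```

```text
hit 11.42 [ 0.5993 -0.0515  0.1753] [0.277  0.0936 2.1835] [ 0.009  -0.1797 -0.0479] 0.0239
depth 0.046711465975375094
```

Hole A is shallow (about 46 mm). On to B.

```bash
python3 - <<'E'
from probe import *
move_linear([.5993,-.0515,.232],max_speed=.06); st("up")
move_linear([.5992,-.1113,.232],max_speed=.08); st("over b"); pause(.15)
if probe(.5992,-.1113)<.055:
    move_linear([.5992,-.1113,.232],max_speed=.06)
    move_linear([.5994,-.1715,.232],max_speed=.08); st("over c"); pause(.15)
    probe(.5994,-.1715)
E
```

```text
up 12.52 [ 0.599  -0.0515  0.2315] [-0.7839 -0.0877 -1.4319] [-0.013  -0.0028  0.0146] 0.0237
over b 13.42 [ 0.5991 -0.1112  0.232 ] [-0.4474  0.027  -1.8771] [-0.0173 -0.0134  0.0258] 0.0239
hit 16.67 [ 0.5992 -0.1113  0.1525] [ 1.7048 -0.0666  3.015 ] [-0.0188 -0.1181 -0.0012] 0.0239
depth 0.06945011060561265
```

B is the full-depth hole (about 69 mm). I'll press to about 10 N in small steps, hold, ease off, then release.

```bash
python3 - <<'E'
from probe import *
def f(): 
    a=[]
    for _ in range(5): a.append(read_contact_force()); pause(.02)
    return np.mean(a,0)[2]+1.7
z=.1525
while f()<9.5 and z>.147:
    z-=.0004; move_linear([.5992,-.1113,z],max_speed=.01)
    print(round(z,4),round(f(),2))
pause(.8); st("pressed"); print(f())
while f()>3 and z<.153:
    z+=.0005; move_linear([.5992,-.1113,z],max_speed=.01)
print(z,f()); st("eased")
E
```

```text
0.1521 5.32
0.1517 6.2
0.1513 7.64
0.1509 8.11
0.1505 9.44
0.1501 9.75
pressed 20.05 [ 0.5994 -0.1113  0.1506] [-0.2875 -0.4705  8.3613] [ 0.1223  0.1054 -0.0347] 0.0237
9.978589360413164
0.15309999999999993 3.254669899062691
eased 22.3 [ 0.5991 -0.1113  0.153 ] [2.1217 0.2356 0.3821] [-0.1018 -0.4836  0.0301] 0.0238
```

```bash
python3 - <<'E'
from probe import *
command_gripper(.024,3); st("soft")
command_gripper(.05); st("open"); pause(.3)
move_linear([.5992,-.1113,.26],max_speed=.08)
move_linear([.45,.15,.30],max_speed=.15); st("away")
im,d=snapshot("scene"); t,_=snapshot("top")
cv2.imwrite("pics/end.png",np.hstack([cv2.resize(im[140:270,200:310,::-1],None,fx=3.5,fy=3.5),cv2.resize(t[150:280,240:350,::-1],None,fx=3.5,fy=3.5)]))
E
```

```text
soft 22.52 [ 0.5986 -0.1112  0.1529] [0.2241 0.6142 1.8269] [ 0.0697 -0.065  -0.0086] 0.0236
open 23.12 [ 0.5992 -0.1113  0.1531] [ 0.7245  0.4244 -0.9116] [-0.0503 -0.0254 -0.0257] 0.0498
away 27.08 [0.4502 0.1496 0.2999] [ 0.1447 -0.4418 -0.3653] [ 0.0207  0.0341 -0.0219] 0.0501
```

View pics/end.png

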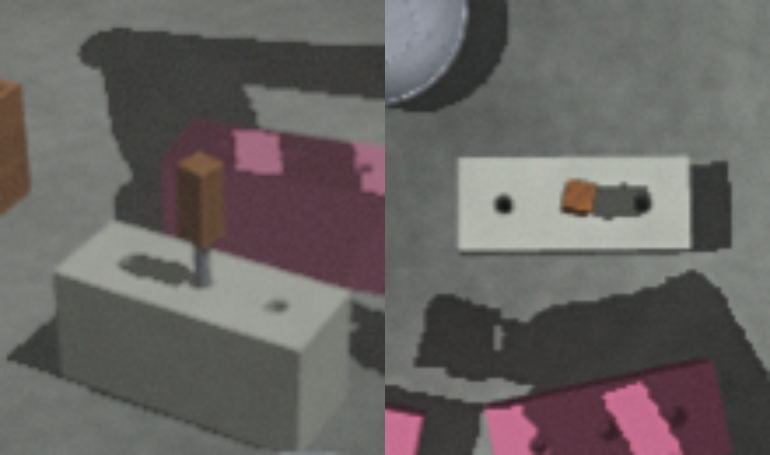

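The rod stands upright in the middle hole with its ring mark out of sight (left crop, shaft entering at (203,283)), and the gripper is clear.

```bash
python3 -c "
from station import *
print(job_done())"
```

```text
the job is handed in; nothing more can be done
None
```

The job is handed in: hole B, the middle one, is the full-depth hole (about 69 mm; A was about 46 mm, and C was not probed), and the rod was pressed there at about 10 N and left standing on its own with its ring mark below the mouth.

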